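Put the glue pot on the heat

ROBOT

A 6-joint arm with a two-finger parallel gripper is mounted at the origin on the work surface. World frame = base frame: x ahead of the robot, y to its left, z up, the work surface at z = 0. Lengths are in m, angles in rad, forces in N, time in s.
With the tool pointing down it reaches from about 0.375 to 0.975 m from the base axis. Payload 3.8 kg.
Tool frame: the origin (TCP) lies at the very end of the fingers, on their centre line; the grasp point (between the pads) lies 19 mm behind it; z points along the fingers, y is the direction in which the jaws open and shut (so a half turn about z gives the same grasp; the last joint's range is limited). The gripper opens to 85 mm and grips with 20 to 120 N. Pads are 22 mm wide; open, the fingers measure 114 mm over their backs; the gripper's body (76 mm by 85 mm) begins 54 mm behind the grasp point. The pads swing forward as they close: fully open they stand 13 mm farther back than shut.
Start: joints at [1.107, 0.264, 1.604, -0, 1.274, -0.037], TCP at [0.279, 0.614, 0.231] pointing down, gripper open.
Joint ranges: [-2.63, 2.63], [-0.94, 2.18], [0.31, 2.57], [-1.31, 4.45], [0, 2.66], [-2.55, 2.55]. Speed limits (rad/s): [2.57, 2.57, 3.14, 3.14, 3.14, 3.14].

INTERFACE

Orientations are given as a rotation vector (axis times angle).
In Python, from workcell import read_state, read_camera, camera_info, finish_job gives the robot as it stands. The module is installed in compiled form; this text tells all that it offers.
- The arm moves only by the tool play_rows, never from a script. Its argument "motion" is a list of rows, each a list of 5 numbers: the shift along the tool's x, y, z in units of 1000 mm (1.0 is 1000 mm), then the turn about the tool's z in units of 2 pi rad (1.0 is 2 pi rad), then the finger opening in mm, from 0 to 85.4. A call has 1 to 5 rows; each row shifts and turns the commanded pose from where the row before left it, along the tool's axes as they then stand; what a row does not reach is not made up. A row lasts 1/8 s, in which the tool goes at most 62.5 mm and 10.7 degrees, less where a joint would pass 70% of its speed; a pose out of reach is approached as far as the arm can. A call with a number of a shift or a turn outside -1 to 1 is refused whole. A call with a gripper value outside its range is refused whole. The fingers move at their own pace and stop on an object; "squeeze" is the grip in N (left out, the last holds). Time passes only in rows, so rows that do not move let the fingers close. It gives the time, the measured TCP pose, the force and the opening at its end, in the units of the state.
- read_state(): the state, without advancing time (a new reading comes with each control period).
- read_camera(name): name is "scene" or "top" or "wrist"; returns the picture (480x640x3 uint8, red, green, blue); there is no depth.
- camera_info(name): a dict with "intrinsics" (3x3 intrinsics, pixels), "pose" (4x4, takes a point from camera to world coordinates). Camera axes: x right, y down, z forward; pixel columns grow to the right and rows downward; lengths in m; the calibration is good to about 2 mm. The wrist camera is an equidistant fisheye: a pixel r from the principal point sees the ray r / f radians off the axis. A picture is of the moment at which its call begins: read the wrist's pose just before it. camera_info takes no time and is no camera call; for the wrist camera it gives the pose at the moment of the call.
- finish_job(): hands the job in, once; it reports no verdict.
The state is a dict: "time": time; "q": joint angles; "joint_vel": joint speeds; "joint_torque": joint torques, N m; "tool_pos": TCP position; "tcp_rot": TCP orientation; "wrist_force": force on the tool from outside, world axes, zero at the start; "torque": the same for the moment, N m; "width": opening from 0.0 (shut) to 1.0 (fully open).
Only numpy, scipy, OpenCV 4.12 (cv2) and the standard library are available. Lean on these libraries where they do the work, as an engineer would, in place of code of your own. Each camera call takes 0.05 s, during which the arm holds its last target. There are 200 camera calls.

TASK

Get the glue warming: without lifting it off the warmer, slide the copper glue pot from the white ring across into the red ring, so that its base stands wholly inside the ring. Then slide the heat slider along its slot until its white line is level with the yellow pointer, and let go. Keep the pot upright, and leave the dolls, saucer, bottle and round box where they stand.

Things in the scene. Friction and masses are not known exactly. Their poses are not given: they have to be found in the camera images.
- warmer: flat grey glue warmer, fixed, 270 (its x) by 400 mm (its y), flat top 35 mm above the table. Origin: centre of its underside. +x points away from the robot, +y to the robot's left along the slider slot; may be turned up to 0.2 rad. Grey control strip with the heat slider on the robot's side; two rings side by side along y on the black area behind it
- pot: copper pot, steel lid fixed on it, wooden knob; loose, 0.35 to 0.7 kg. Body 90 mm across, lid 94, its flat top 60 mm above the underside; central round knob 26 mm across from 60 to 96 mm height; two small lugs at 37 to 43 mm height reach 54 mm from the axis. Origin: centre of its underside. Slides on the smooth top (friction about 0.3). Starts on the white ring
- red_ring_centre (a point): centre of the red ring printed on the warmer's top (inner edge 120 mm across, outer 134 mm), at the level of the top; the heating place. Flush: nothing to climb over
- white_ring_centre (a point): centre of the white ring printed on the warmer's top, same size, the parking place, 180 mm along the warmer's y from the red one; which of the two is on the left differs from case to case
- heat (a joint): position of the heat slider along its slot, 0 to 0.14 m: 0 at the right end (the warmer's -y end, off), growing to +y. Straight and level, about 2 N of friction, stays where it is left
- heat_top (a point): centre of the top of the slider's black grip, 81 mm above the table. The grip is a block 50 mm (warmer's x) by 24 mm (its y), from 4 to 46 mm above the warmer's top, with a white line along x at mid-width on its top and down its far side. Axes as the warmer's
- pointer_tip (a point): tip of the small yellow pointer fixed on the warmer just beyond the slot (32 by 16 mm, 6 mm high): the heat to set. The slider is set when its white line is level with this tip along the warmer's y. Axes as the warmer's
- doll_a: red and white clay doll with a blue cap, 48 mm across, 68 mm high, loose; the doll standing on the warmer's control strip, near its right (-y) end; bystander; origin centre of its underside
- doll_b: red and white clay doll with a blue cap, 48 mm across, 68 mm high, loose; a doll on the table left of the warmer; bystander; origin centre of its underside
- doll_c: red and white clay doll with a blue cap, 48 mm across, 68 mm high, loose; another doll on the table left of the warmer; bystander; origin centre of its underside
- doll_d: red and white clay doll with a blue cap, 48 mm across, 68 mm high, loose; a doll on the table right of the warmer; bystander; origin centre of its underside
- saucer: small blue paint saucer, 56 mm across, 16 mm high, standing on the warmer's control strip near its left (+y) end; bystander; origin centre of its underside
- bottle: white plastic bottle, 54 mm across, 120 mm high, on the table right of the warmer; bystander; origin centre of its underside
- round_box: round bentwood box, 75 mm across, 44 mm high, on the table left of the warmer; bystander; origin centre of its underside
Things that resemble listed ones, but are neither listed nor needed, are in the scene too. There is more than one size of the pot; the one meant has the size given above.

How it is judged:
On the way, in this order (a step that is already met when the one before it is completed fails the run):
1. the pot stands inside the red ring, slid there (horizontal distance between pot and red_ring_centre below 0.015 m and angle between pot's own z axis and vertical below 0.06 rad and z of pot in the frame of warmer between 0.031 and 0.039 m and linear speed of pot below 0.02 m/s), for 0.2 s.
2. after that, the slider's white line is level with the yellow pointer (y of heat_top in the frame of pointer_tip between -0.006 and 0.006 m and velocity of joint heat between -0.01 and 0.01 m/s), for 0.2 s.
At the end, for the whole second after the job is handed in: The pot stands upright and still on the warmer with its centre within 15 mm of the red ring's centre, and the slider's white line is within 6 mm of the yellow pointer's tip along the slot, at rest (all of step 1 and all of step 2); the robot touches nothing.
It fails at once if the pot is lifted more than 8 mm off the warmer's top (z of pot in the frame of warmer above 0.043 m).
It fails at once if the pot is tipped by more than about 15 degrees (angle between pot's own z axis and vertical above 0.26 rad).
It fails at once if a doll, the saucer, the bottle or the round box is moved by more than 20 mm (distance of any of doll_a, doll_b, doll_c, doll_d, saucer, bottle, round_box from where it was at the start of the episode above 0.02 m).
It also fails if it takes over 54 s, if anything falls off the work surface, if the arm or the gripper's body presses on something with over 40 N, if the wrist force passes 120 N, or if a joint passes its speed limit or range.

## Working session

There is one attempt and no reset: what is moved stays moved. The work goes in short steps, Python scripts to look and compute and a tool call to move; the robot and the scene stay as the last step left them, time stands still between calls to the robot, and variables do not carry over. Pictures are saved under pics/ and viewed, about 8 in all and at most 12, crops included, and the job is handed in when it is done.

Besides the shell and the picture viewer there is one more tool, called after ">>>" as name(argument=value, ...) on one line, values as JSON. play_rows: Moves the arm, as the interface text tells. Shifts and turns lie within -1 to 1; 1 stands for 1000 mm of shift or 2 pi rad of turn. Its arguments: {"type":"object","properties":{"motion":{"type":"array","items":{"type":"array","items":{"type":"number"}}},"squeeze":{"type":"number"}},"required":["motion"]}

```bash
mkdir -p pics; python3 - <<'E'
from workcell import *
import cv2,numpy as np
s=read_state();print({k:np.round(v,3).tolist() for k,v in s.items()})
for n in("top","scene"):
    im=read_camera(n);cv2.imwrite(f"pics/{n}0.png",im[:,:,::-1]);c=camera_info(n);print(n,np.round(c["intrinsics"],1).tolist(),np.round(c["pose"],3).tolist())
E
```

```text
{'time': 0.0, 'q': [1.107, 0.265, 1.605, -0.0, 1.274, -0.037], 'joint_vel': [-0.002, -0.002, -0.0, 0.001, 0.002, -0.0], 'joint_torque': [-0.001, -51.51, -36.731, -0.0, 0.013, -0.0], 'tool_pos': [0.279, 0.614, 0.23], 'tcp_rot': [-0.665, -3.07, 0.003], 'wrist_force': [0.128, -0.084, 0.055], 'torque': [-0.004, -0.016, -0.012], 'width': 0.994}
top [[438.9, 0.0, 321.5], [0.0, 438.9, 241.7], [0.0, 0.0, 1.0]] [[-0.013, -0.992, 0.129, 0.5], [-1.0, 0.013, -0.005, 0.04], [0.003, -0.129, -0.992, 0.956], [0.0, 0.0, 0.0, 1.0]]
scene [[459.5, 0.0, 314.0], [0.0, 459.5, 243.2], [0.0, 0.0, 1.0]] [[-0.534, 0.727, -0.431, 0.974], [0.845, 0.463, -0.267, 0.272], [0.006, -0.507, -0.862, 0.823], [0.0, 0.0, 0.0, 1.0]]
```

View pics/top0.png

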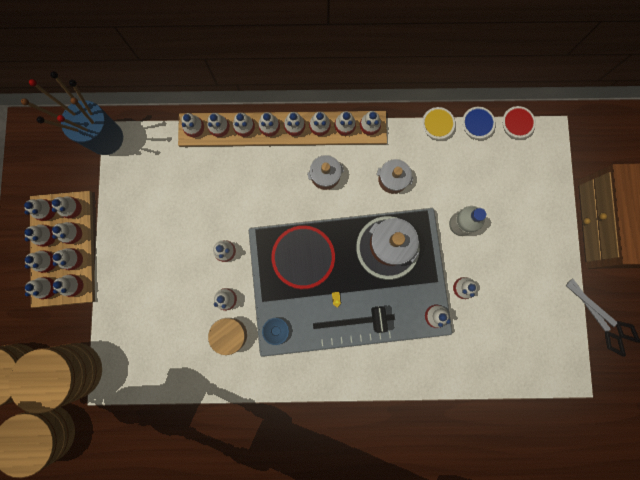

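View pics/scene0.png

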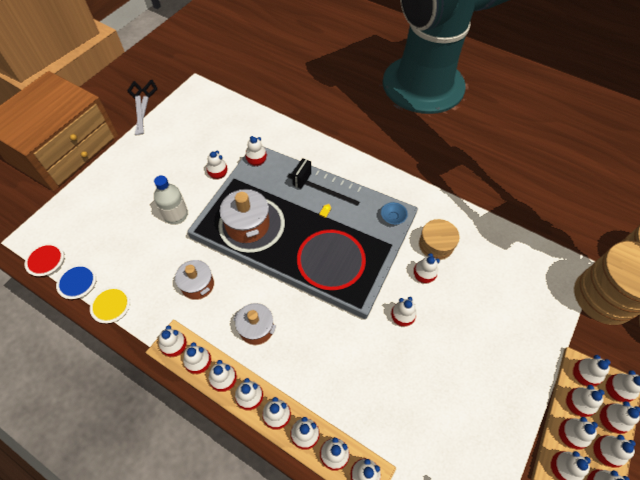

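Top view: red ring at (303,257), white ring at (388,247) with the big pot (knob (398,240)), slider grip at (380,319), yellow pointer at (336,299), doll_a at (437,316), saucer at (275,331). The scene view agrees; the two smaller pots behind are decoys.

```bash
cat > h.py <<'E'
from workcell import *
import cv2,numpy as np
from scipy.spatial.transform import Rotation as R
def cast(c,px,z):
    K=c["intrinsics"];T=np.array(c["pose"]);d=T[:3,:3]@np.linalg.solve(K,[px[0],px[1],1]);return T[:3,3]+d*(z-T[2,3])/d[2]
def blobs(m,lo):
    n,l,s,c=cv2.connectedComponentsWithStats(m.astype(np.uint8));return [(s[i],c[i],l==i) for i in range(1,n) if s[i][4]>=lo]
E
python3 - <<'E'
from h import *
P={}
for n in("top","scene"):
    im=cv2.imread(f"pics/{n}0.png");c=camera_info(n);h=cv2.cvtColor(im,cv2.COLOR_BGR2HSV);H,S,V=[h[...,i].astype(int) for i in range(3)]
    box=(slice(205,360),slice(245,455)) if n=="top" else (slice(140,320),slice(185,420))
    M=np.zeros(H.shape,bool);M[box]=1
    red=M&((H<8)|(H>172))&(S>150)&(V>90)
    b=max(blobs(red,50),key=lambda b:b[0][2]*b[0][3])
    cn=max(cv2.findContours(b[2].astype(np.uint8),0,1)[0],key=len)
    pts=np.array([cast(c,p,.035)[:2] for p in cn[:,0]],np.float32);e=cv2.fitEllipse(pts);print(n,"red",np.round(e[0],4),np.round(e[1],3))
    yl=M&(H>20)&(H<35)&(S>180)&(V>150)
    b=max(blobs(yl,10),key=lambda b:b[0][4]);yx=np.argwhere(b[2])[:,::-1]
    w=np.array([cast(c,p,.041)[:2] for p in yx]);print("yellow",b[0],w.mean(0).round(4),w.min(0).round(4),w.max(0).round(4))
    kb=(H>8)&(H<22)&(S>110)&(V>130)&M
    for b in blobs(kb,40):print("knob?",b[0],b[1].round(1),cast(c,b[1],.131).round(4))
    if n=="top":
        for p in[(249,228),(434,209),(452,332),(261,355)]:print("corner",cast(c,p,.035).round(4))
    x,y=(380,319) if n=="top" else (300,174)
    cr=im[y-75:y+75,x-100:x+100] if n=="top" else im[y-50:y+100,x-110:x+90]
    P[n]=cv2.resize(cr,None,fx=4,fy=4,interpolation=cv2.INTER_CUBIC)
    cv2.imwrite(f"pics/crop_{n}.png",P[n])
E
```

```text
top red [0.5893 0.0754] [0.132 0.132]
yellow [332 292   8  15  90] [0.5011 0.007 ] [0.4856 0.0007] [0.5143 0.0152]
knob? [392 233  13  12 112] [398.  238.2] [ 0.6127 -0.1094  0.131 ]
corner [0.6518 0.1889 0.035 ]
corner [ 0.6878 -0.206   0.035 ]
corner [ 0.4292 -0.2311  0.035 ]
corner [0.3884 0.1622 0.035 ]
scene red [0.5907 0.0741] [0.133 0.134]
yellow [320 204  11  13  85] [0.5035 0.0072] [ 0.4869 -0.0008] [0.5172 0.0161]
knob? [235 192  14  15 122] [241.8 197.6] [ 0.6167 -0.1075  0.131 ]
knob? [185 265  11  13  83] [190.4 269.8] [ 0.7837 -0.0903  0.131 ]
knob? [247 310  12  10  87] [252.3 315.1] [0.7934 0.0458 0.131 ]
```

View pics/crop_top.png

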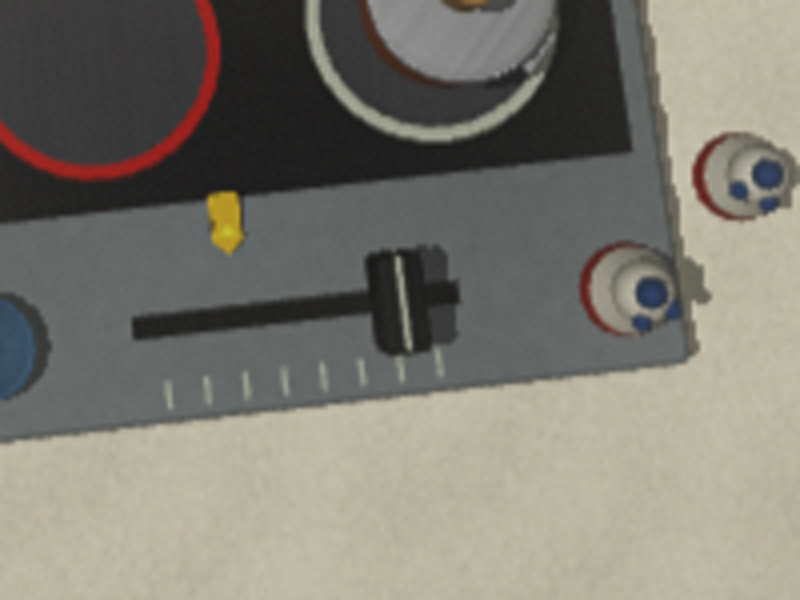

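```bash
python3 - <<'E'
from h import *
c=camera_info("top");th=.097
W=np.array([[np.cos(th),-np.sin(th)],[np.sin(th),np.cos(th)]])
l=cast(c,(380.75,319.25),.081);t=cast(c,(337.1,307.2),.041)
print("line",l,"tip",t,"diff in warmer",W.T@(t-l)[:2])
s=read_state();T=R.from_rotvec(s["tcp_rot"]).as_matrix();print(T.round(3))
ty=T[:2,1];a=np.arctan2(ty[1],ty[0]);d=(np.pi/2+th-a+np.pi/2)%np.pi-np.pi/2
print("yaw world needed",d,"tool turn units",-d/2/np.pi)
T2=T@R.from_rotvec([0,0,-d]).as_matrix();print(T2.round(3))
print("to knob in T2",T2.T@(np.array([.613,-.1075,.2])-s["tool_pos"]))
E
```

```text
line [ 0.45928906 -0.07875584  0.081     ] tip [0.48310787 0.00507345 0.041     ] diff in warmer [0.03182554 0.08112843]
[[-0.91   0.414 -0.001]
 [ 0.414  0.91  -0.002]
 [ 0.    -0.002 -1.   ]]
yaw world needed 0.5237285772167581 tool turn units -0.08335399190253245
[[-0.995 -0.097 -0.001]
 [-0.097  0.995 -0.002]
 [ 0.001 -0.002 -1.   ]]
to knob in T2 [-0.26251477 -0.75024061  0.03109536]
```

>>> play_rows(motion=[[0, 0, 0, -0.0278, 60], [0, 0, 0, -0.0278, 60], [0, 0, 0, -0.0278, 60], [-0.019, -0.054, 0, 0, 60], [-0.019, -0.054, 0, 0, 60]], squeeze=30)

```text
time: 0.72
tool_pos: [0.3277, 0.5095, 0.2303]
tcp_rot: [0.156, -3.137, 0.002]
wrist_force: [0.1, 0.6, 1.2]
width: 0.708
```

>>> play_rows(motion=[[-0.019, -0.054, 0, 0, 60], [-0.019, -0.054, 0, 0, 60], [-0.019, -0.054, 0, 0, 60], [-0.019, -0.054, 0, 0, 60], [-0.019, -0.054, 0, 0, 60]])

```text
time: 1.35
tool_pos: [0.4487, 0.2493, 0.2309]
tcp_rot: [0.153, -3.138, 0.0]
wrist_force: [1.0, -0.1, -0.4]
width: 0.705
```

>>> play_rows(motion=[[-0.019, -0.054, 0, 0, 60], [-0.019, -0.054, 0, 0, 60], [-0.019, -0.054, 0, 0, 60], [-0.019, -0.054, 0, 0, 60], [0, 0, 0, 0, 60]])

```text
time: 1.98
tool_pos: [0.546, 0.04, 0.2308]
tcp_rot: [0.144, -3.138, 0.002]
wrist_force: [-0.1, 0.6, -0.2]
width: 0.706
```

```bash
python3 - <<'E'
from h import *
s=read_state();T=R.from_rotvec(s["tcp_rot"]).as_matrix();print(s["time"],s["tool_pos"],T.round(3).tolist(),s["width"],s["wrist_force"])
for k in((.613,-.1075,.131),(.590,.0747,.035)):print(T.T@(np.array(k)-s["tool_pos"]))
c=camera_info("wrist");print(np.round(c["pose"],3).tolist(),np.round(c["intrinsics"],1).tolist())
cv2.imwrite("pics/w1.png",read_camera("wrist")[:,:,::-1])
E
```

```text
1.975 [0.54601724 0.04000024 0.23077341] [[-0.996, -0.092, -0.0], [-0.092, 0.996, -0.001], [0.001, -0.001, -1.0]] 0.7064485980241711 [-0.05013207  0.5875781  -0.19305035]
[-0.05321226 -0.1529312   0.09989117]
[-0.04708566  0.03070226  0.19571943]
[[-0.092, 0.955, 0.282, 0.474], [0.996, 0.088, 0.026, 0.033], [-0.0, 0.283, -0.959, 0.374], [0.0, 0.0, 0.0, 1.0]] [[371.6, 0.0, 323.8], [0.0, 371.6, 243.9], [0.0, 0.0, 1.0]]
```

View pics/w1.png

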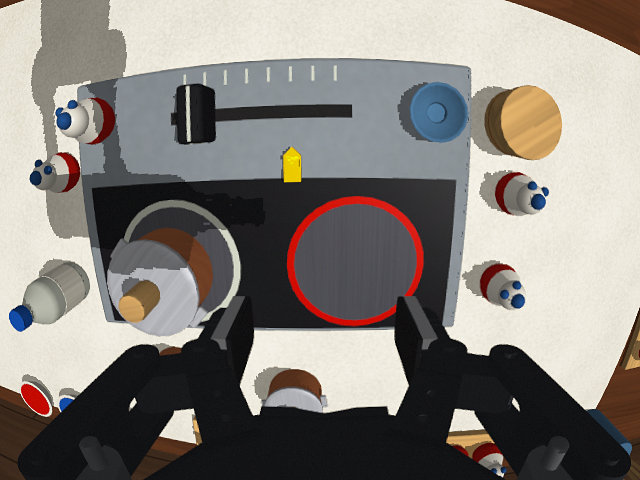

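Wrist view: knob around (138,298), red ring about (356,261), slider line around (190,113), pointer tip (292,147), all bystanders standing.

```bash
cat >> h.py <<'E'
def castw(c,p,z):
    K=c["intrinsics"];T=np.array(c["pose"]);v=np.array([(p[0]-K[0][2])/K[0][0],(p[1]-K[1][2])/K[1][1]]);r=np.hypot(*v)
    d=T[:3,:3]@np.r_[v/r*np.sin(r),np.cos(r)];return T[:3,3]+d*(z-T[2,3])/d[2]
th=.097;W=np.array([[np.cos(th),-np.sin(th)],[np.sin(th),np.cos(th)]])
E
python3 - <<'E'
from h import *
im=cv2.imread("pics/w1.png");c=camera_info("wrist");h=cv2.cvtColor(im,cv2.COLOR_BGR2HSV).astype(int);H,S,V=h[...,0],h[...,1],h[...,2]
red=((H<8)|(H>172))&(S>150)&(V>90);red[:190]=0;red[330:]=0;red[:,:280]=0;red[:,430:]=0
cn=max(cv2.findContours(red.astype(np.uint8),0,1)[0],key=len)
print("red",cv2.fitEllipse(np.array([castw(c,p,.035)[:2] for p in cn[:,0]],np.float32)))
yl=(H>20)&(H<35)&(S>180)&(V>150);yl[200:]=0;yl[:,:270]=0;yl[:,320:]=0
ys=np.argwhere(yl);r=ys[:,0].min();tp=(ys[ys[:,0]<=r+1,1].mean(),r);t=castw(c,tp,.041)
box=V[80:146,172:218]; m=np.zeros(V.shape,bool);m[84:140,180:200]=((V>140)&(S<80))[84:140,180:200];lp=np.argwhere(m)[:,::-1]
print("linepix",lp.min(0),lp.max(0),lp.mean(0),"tip",tp)
l=castw(c,lp.mean(0),.081);print("line",l,"tip",t,"diff",W.T@(t-l)[:2])
k=(H>8)&(H<22)&(S>110)&(V>110);k[:270]=0;k[330:]=0;k[:,:110]=0;k[:,170:]=0
b=max(blobs(k,30),key=lambda b:b[0][4]);print("knob",b[0],b[1],castw(c,b[1],.131),castw(c,b[1],.113))
x0,y0=70,70;cv2.imwrite("pics/w1c.png",cv2.resize(im[70:340,70:340],(600,600),interpolation=2)[:,:])
E
```

```text
red ((0.5900635123252869, 0.07715865969657898), (0.12833811342716217, 0.12881703674793243), 53.52487564086914)
linepix [180  84] [190 139] [187.60891089 111.57920792] tip (np.float64(291.5), np.int64(147))
line [ 0.45807927 -0.07682247  0.081     ] tip [0.48386165 0.00730795 0.041     ] diff [0.03380904 0.08123796]
knob [119 284  41  38 995] [138.93165829 302.8281407 ] [ 0.60601583 -0.0992525   0.131     ] [ 0.61589035 -0.10918757  0.113     ]
```

View pics/w1c.png

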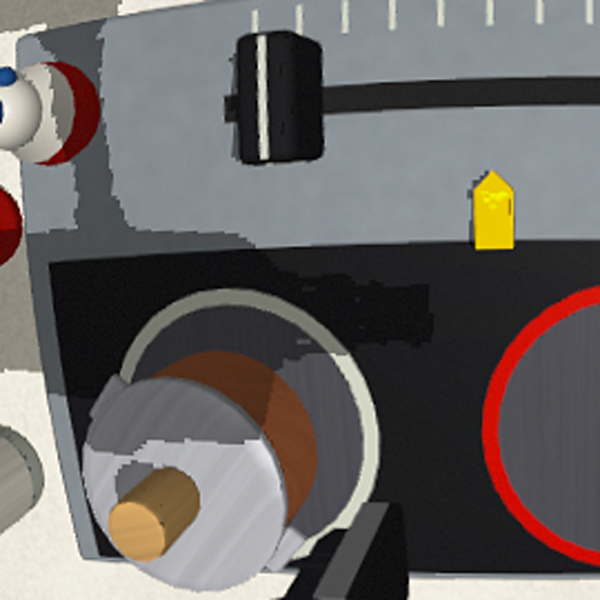

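Knob's top face centre at crop (136,531) = pixel (131,309); slider line at (188,113), agreeing with the mask.

```bash
python3 - <<'E'
from h import *
c=camera_info("wrist");k=castw(c,(131.2,309),.131);k2=np.array([.6125,-.1075,.131]);print(k)
s=read_state();T=R.from_rotvec(s["tcp_rot"]).as_matrix()
print(T.T@(k-s["tool_pos"]))
E
```

```text
[ 0.61277474 -0.10729987  0.131     ]
[-0.05352198 -0.15489847  0.09953484]
```

>>> play_rows(motion=[[-0.0178, -0.0515, 0, 0, 60], [-0.0178, -0.0515, 0, 0, 60], [-0.0178, -0.0515, 0, 0, 60], [0, 0, 0.03, 0, 60], [0, 0, 0.03, 0, 60]])

```text
time: 2.65
tool_pos: [0.6134, -0.1041, 0.1706]
tcp_rot: [-0.153, 3.138, 0.001]
wrist_force: [0.6, 0.2, -0.8]
width: 0.705
```

```bash
python3 - <<'E'
from h import *
s=read_state();T=R.from_rotvec(s["tcp_rot"]).as_matrix()
print(T.T@([.6127,-.1073,.104]-s["tool_pos"]),s["time"],T[:2,1])
E
```

```text
[ 0.00103252 -0.00312238  0.06657781] 2.65 [-0.09725004  0.99525981]
```

>>> play_rows(motion=[[0, -0.001, 0.03, 0, 60], [0, 0, 0.03, 0, 60], [0, 0, 0, 0, 60], [0, 0, 0, 0, 60]])

```text
time: 3.15
tool_pos: [0.6138, -0.1051, 0.1122]
tcp_rot: [-0.155, 3.137, -0.0]
wrist_force: [-0.7, -0.4, -0.3]
width: 0.705
```

>>> play_rows(motion=[[0.001, -0.002, 0.007, 0, 60], [0, 0, 0, 0, 45], [0, 0, 0, 0, 32], [0, 0, 0, 0, 22], [0, 0, 0, 0, 20]], squeeze=30)

```text
time: 3.78
tool_pos: [0.613, -0.1084, 0.105]
tcp_rot: [-0.152, 3.137, -0.001]
wrist_force: [-0.6, -1.2, 2.6]
width: 0.291
```

>>> play_rows(motion=[[0, 0, 0, 0, 20], [0, 0, 0, 0, 20], [0, 0, 0, 0, 20]])

```text
time: 4.15
tool_pos: [0.613, -0.1084, 0.105]
tcp_rot: [-0.153, 3.137, -0.001]
wrist_force: [-1.4, -1.4, 5.2]
width: 0.291
```

```bash
python3 - <<'E'
from h import *
s=read_state();T=R.from_rotvec(s["tcp_rot"]).as_matrix();p=s["tool_pos"]
print(p,s["wrist_force"],s["width"],s["width"]*85.4)
# pot ~ (x from image along pad, y from tcp)
print(T.T@(np.array([.6127,-.1073,p[2]])-p), T.T@(np.array([.590,.0755,p[2]])-p))
E
```

```text
[ 0.6130064  -0.10844686  0.10500401] [-1.35107594 -1.36499123  5.15573298] 0.29065783492401753 24.8221791025111
[ 1.93619181e-04  1.17118916e-03 -9.26411669e-07] [ 5.04091730e-03  1.85311406e-01 -1.20552529e-04]
```

>>> play_rows(motion=[[0, 0.01, 0, 0, 20], [0.001, 0.018, 0, 0, 20], [0.001, 0.018, 0, 0, 20], [0.001, 0.018, 0, 0, 20], [0, 0.018, 0, 0, 20]])

```text
time: 4.78
tool_pos: [0.602, -0.0258, 0.105]
tcp_rot: [-0.153, 3.136, -0.001]
wrist_force: [-0.2, -3.4, 5.7]
width: 0.292
```

```bash
python3 - <<'E'
from h import *
s=read_state();T=R.from_rotvec(s["tcp_rot"]).as_matrix();p=s["tool_pos"]
print(s["wrist_force"],s["width"]); print(T.T@(np.array([.590,.0755,p[2]])-p))
E
```

```text
[-0.19858865 -3.43370272  5.71785138] 0.2920441148839052
[ 2.03211216e-03  1.02020209e-01 -6.74194967e-05]
```

>>> play_rows(motion=[[0.001, 0.018, 0, 0, 20], [0.001, 0.018, 0, 0, 20], [0, 0.018, 0, 0, 20], [0, 0.018, 0, 0, 20], [0, 0.018, 0, 0, 20]])

```text
time: 5.4
tool_pos: [0.5911, 0.0636, 0.105]
tcp_rot: [-0.153, 3.137, -0.001]
wrist_force: [-0.5, -2.8, 6.9]
width: 0.29
```

>>> play_rows(motion=[[0, 0.01, 0, 0, 20], [0, 0, 0, 0, 20], [0, 0, 0, 0, 20]])

```text
time: 5.78
tool_pos: [0.5899, 0.0749, 0.105]
tcp_rot: [-0.154, 3.137, 0.004]
wrist_force: [-0.7, 2.9, 7.0]
width: 0.293
```

```bash
python3 - <<'E'
from h import *
s=read_state();T=R.from_rotvec(s["tcp_rot"]).as_matrix();p=s["tool_pos"]
print(s["wrist_force"],s["width"]); print(T.T@(np.array([.590,.0755,p[2]])-p))
im=read_camera("top")[:,:,::-1];cv2.imwrite("pics/t2.png",im);im2=read_camera("scene")[:,:,::-1];cv2.imwrite("pics/s2.png",im2)
cv2.imwrite("pics/m2.png",np.hstack([cv2.resize(im[200:330,240:400],(400,325)),cv2.resize(im2[180:310,240:400],(400,325))]))
E
```

```text
[-0.72820371  2.89990758  6.97351814] 0.29299873239663
[-1.38474312e-04  5.82251463e-04  1.47926334e-06]
```

View pics/m2.png

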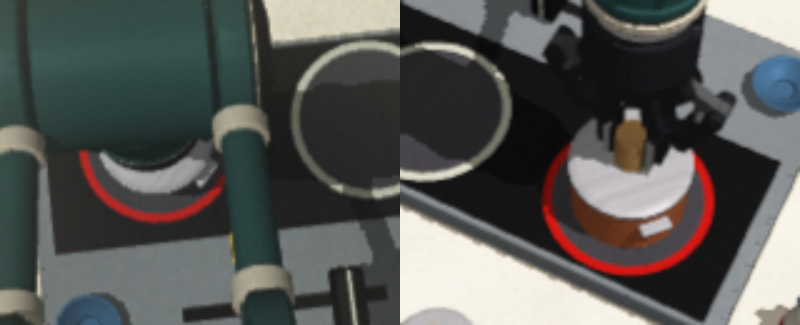

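The pot stands within the red ring in both views, arm above it. Release and rise.

>>> play_rows(motion=[[0, 0, 0, 0, 30], [0, 0, 0, 0, 40], [0, 0, 0, 0, 50], [0, 0, -0.02, 0, 50], [0, 0, -0.05, 0, 50]])

```text
time: 6.5
tool_pos: [0.5876, 0.0722, 0.1728]
tcp_rot: [0.152, -3.132, 0.0]
wrist_force: [0.9, 0.9, -0.2]
width: 0.588
```

```bash
python3 - <<'E'
from h import *
s=read_state();T=R.from_rotvec(s["tcp_rot"]).as_matrix();p=s["tool_pos"]
print(s["wrist_force"],s["width"],T[:2,1]); print(T.T@(np.array([.4587,-.0778,p[2]])-p))
E
```

```text
[ 0.85644842  0.89992894 -0.16955538] 0.5875645417675972 [-0.09680876  0.99530299]
[ 0.14283162 -0.13686275  0.00088357]
```

>>> play_rows(motion=[[0.035, -0.034, 0, 0, 50], [0.036, -0.034, 0, 0, 50], [0.036, -0.034, 0, 0, 50], [0.036, -0.034, 0, 0, 50], [0, 0, 0, 0, 50]])

```text
time: 7.12
tool_pos: [0.4593, -0.0786, 0.1756]
tcp_rot: [-0.146, 3.137, -0.001]
wrist_force: [1.3, 0.0, 0.1]
width: 0.585
```

```bash
python3 - <<'E'
from h import *
s=read_state();T=R.from_rotvec(s["tcp_rot"]).as_matrix();p=s["tool_pos"];c=camera_info("wrist")
im=read_camera("wrist")[:,:,::-1];cv2.imwrite("pics/w3.png",im)
np.savez("c3.npz",pose=c["pose"],intrinsics=c["intrinsics"],p=p,T=T)
print(p,T[:2,1]); print(T.T@(np.array([.4587,-.0778,.056])-p))
h=cv2.cvtColor(im,cv2.COLOR_BGR2HSV).astype(int)
E
```

```text
[ 0.45934062 -0.07863294  0.17560618] [-0.09319306  0.99564763]
[0.00068551 0.00099874 0.11960466]
```

View pics/w3.png

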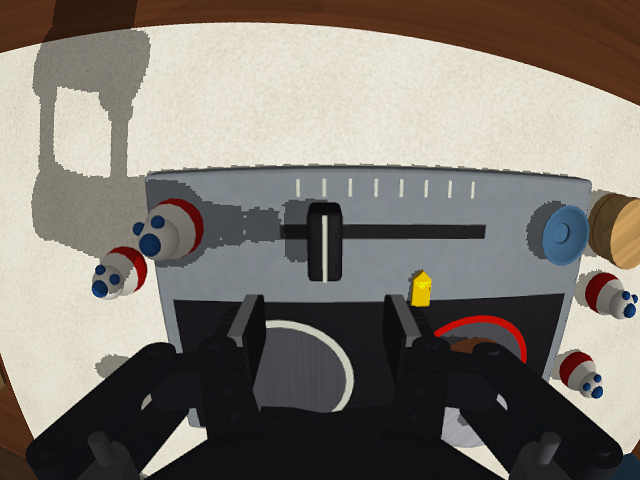

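Wrist view: slider line at (324,248), centred between the fingers; pointer tip (422,271); doll_a at (165,230) clear; pot in red ring. Descend.

>>> play_rows(motion=[[0, 0.001, 0.03, 0, 50], [0, 0, 0.03, 0, 50], [0, 0, 0.03, 0, 50], [0, 0, 0.026, 0, 50], [0, 0, 0, 0, 50]])

```text
time: 7.8
tool_pos: [0.4598, -0.0746, 0.0569]
tcp_rot: [0.154, -3.134, -0.002]
wrist_force: [-0.2, -0.4, 0.4]
width: 0.583
```

>>> play_rows(motion=[[0, 0, 0, 0, 40], [0, 0, 0, 0, 30], [0, 0, 0, 0, 20], [0, 0, 0, 0, 20]], squeeze=25)

```text
time: 8.3
tool_pos: [0.4623, -0.0761, 0.06]
tcp_rot: [-0.152, 3.135, -0.001]
wrist_force: [-0.9, -0.2, 6.1]
width: 0.276
```

```bash
python3 - <<'E'
from h import *
d=np.load("c3.npz");c=dict(d)
im=cv2.imread("pics/w3.png");V=cv2.cvtColor(im,cv2.COLOR_BGR2HSV).astype(int)
m=np.zeros(im.shape[:2],bool);m[214:265,316:334]=((V[...,2]>140)&(V[...,1]<80))[214:265,316:334];lp=np.argwhere(m)[:,::-1]
l=castw(c,lp.mean(0),.081);t=castw(c,(422,271),.041);print(lp.mean(0),l,t,W.T@(t-l)[:2])
s=read_state();p=s["tool_pos"];print(p,s["wrist_force"],s["width"]*85.4)
print("line rel tcp in W",W.T@(l-p)[:2],"tip rel tcp",[W.T@(np.array(q)-p[:2]) for q in((.4831,.0051),(.4839,.0073),t[:2])])
E
```

```text
[324.40196078 239.19607843] [ 0.45366555 -0.07901447  0.081     ] [0.48426994 0.00403888 0.041     ] [0.03850407 0.07969897]
[ 0.46227075 -0.07605474  0.05996215] [-0.91173034 -0.24665555  6.1395009 ] 23.558719678930295
line rel tcp in W [-0.00885139 -0.00211243] tip rel tcp [array([0.02859101, 0.07875597]), array([0.02960031, 0.08086815]), array([0.02965268, 0.07758654])]
```

>>> play_rows(motion=[[0, 0.012, 0, 0, 20], [0, 0.018, 0, 0, 20], [0, 0.018, 0, 0, 20], [0, 0.018, 0, 0, 20], [0, 0.01, 0, 0, 20]])

```text
time: 8.93
tool_pos: [0.4548, 0.0001, 0.06]
tcp_rot: [-0.154, 3.135, -0.002]
wrist_force: [-0.3, -2.6, 5.7]
width: 0.278
```

```bash
python3 - <<'E'
from h import *
s=read_state();p=s["tool_pos"];print(p,s["wrist_force"],s["width"]*85.4)
print("tip rel tcp",[W.T@(np.array(q)-p[:2]) for q in((.4831,.0051),(.4839,.0073))])
E
```

```text
[4.54792792e-01 1.40598204e-04 5.99502407e-02] [-0.34370766 -2.55356712  5.66003355] 23.71258363419187
tip rel tcp [array([0.02865445, 0.00219459]), array([0.02966375, 0.00430677])]
```

>>> play_rows(motion=[[0, 0.002, 0, 0, 20], [0, 0, 0, 0, 20], [0, 0, 0, 0, 20]])

```text
time: 9.3
tool_pos: [0.4546, 0.0021, 0.0599]
tcp_rot: [-0.152, 3.135, 0.0]
wrist_force: [-0.2, 0.3, 7.6]
width: 0.274
```

>>> play_rows(motion=[[0, 0, 0, 0, 30], [0, 0, 0, 0, 38], [0, 0, 0, 0, 45], [0, 0, -0.03, 0, 45], [0, 0, -0.05, 0, 45]])

```text
time: 9.93
tool_pos: [0.4507, 0.002, 0.1368]
tcp_rot: [0.152, -3.132, -0.001]
wrist_force: [0.3, -0.6, 0.4]
width: 0.529
```

>>> play_rows(motion=[[0, 0, -0.05, 0, 45], [0, 0, 0, 0, 45], [0, 0, 0, 0, 45]])

```text
time: 10.3
tool_pos: [0.4527, 0.0019, 0.1879]
tcp_rot: [0.153, -3.137, -0.0]
wrist_force: [0.8, -1.0, 0.0]
width: 0.531
```

```bash
python3 - <<'E'
from h import *
c=camera_info("wrist");im=read_camera("wrist")[:,:,::-1];cv2.imwrite("pics/w4.png",im)
np.savez("c4.npz",pose=c["pose"],intrinsics=c["intrinsics"]);cv2.imwrite("pics/s4.png",read_camera("scene")[:,:,::-1])
E
```

```text
(no output)
```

View pics/w4.png

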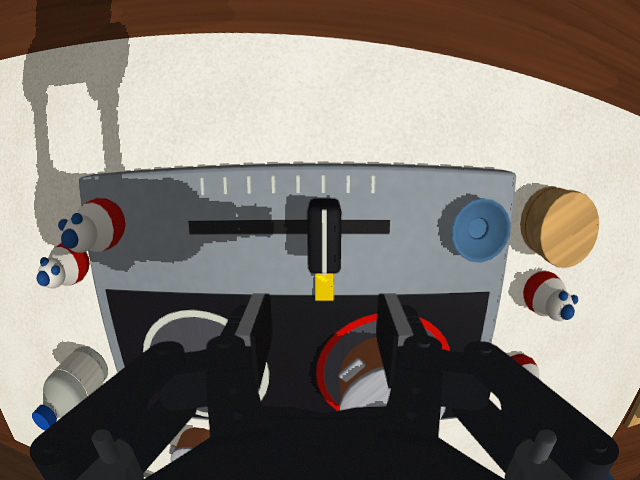

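The slider line (x≈324) lies on the pointer's centreline (x≈324). Now a numeric check with the scene camera.

```bash
python3 - <<'E'
from h import *
im=cv2.imread("pics/s4.png")
# line / pointer from wrist
w=cv2.imread("pics/w4.png");c=dict(np.load("c4.npz"));h=cv2.cvtColor(w,cv2.COLOR_BGR2HSV).astype(int)
m=np.zeros(w.shape[:2],bool);m[206:262,315:335]=((h[...,2]>140)&(h[...,1]<80))[206:262,315:335]
y=np.zeros_like(m);q=(h[...,0]>20)&(h[...,0]<35)&(h[...,1]>180);y[265:305,305:345]=q[265:305,305:345]
a=castw(c,np.argwhere(m)[:,::-1].mean(0),.081);b=castw(c,np.argwhere(y)[:,::-1].mean(0),.041);print("line vs pointer",W.T@(b-a)[:2])
cs=camera_info("scene");h=cv2.cvtColor(im,cv2.COLOR_BGR2HSV).astype(int);H,S,V=h[...,0],h[...,1],h[...,2]
k=(H>8)&(H<22)&(S>110)&(V>110);k[:200]=0;k[300:]=0;k[:,:290]=0;k[:,:]&=(np.arange(640)<380)
for x in blobs(k,30):print(x[0],x[1],cast(cs,x[1],.131),cast(cs,x[1],.12))
cv2.imwrite("pics/s4c.png",cv2.resize(im[150:310,230:430],(800,640))[:600])
E
```

```text
line vs pointer [ 0.0556462  -0.00010882]
[326 228  14  20 184] [333.20108696 236.7173913 ] [0.59818108 0.07923124 0.131     ] [0.59220743 0.0761699  0.12      ]
[343 259  11  12  42] [349.61904762 264.57142857] [0.63067055 0.13145491 0.131     ] [0.62521322 0.12922351 0.12      ]
```

View pics/s4c.png

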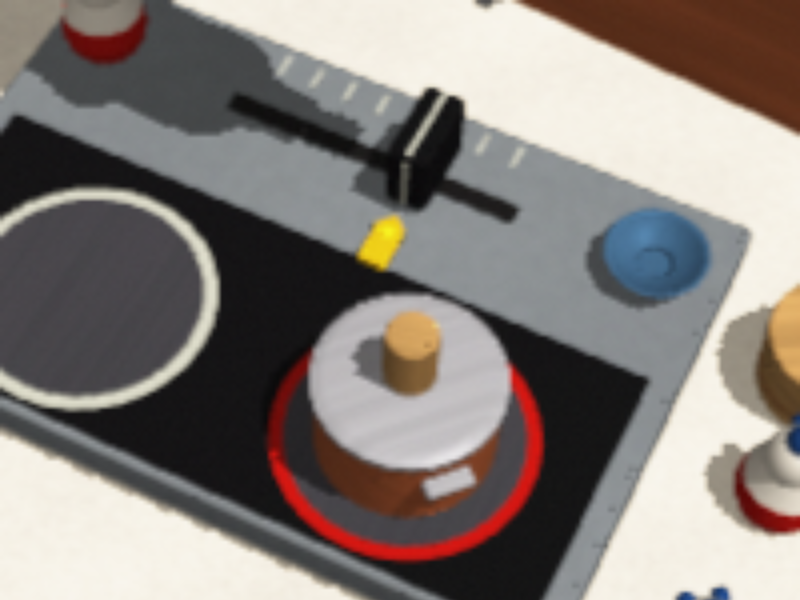

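Pot upright and centred in the red ring (knob top face at crop (412,335)); slider line in line with the pointer; arm clear.

```bash
python3 - <<'E'
from h import *
print(cast(camera_info("scene"),(333,233.75),.131),read_state()["wrist_force"],finish_job())
E
```

```text
the job is handed in; nothing more can be done
[0.59310947 0.07575753 0.131     ] [-0.37905409 -0.36641806 -0.44667271] None
```

I gripped the pot by its knob and slid it level from the white ring into the red ring, then let go. I then gripped the heat slider, slid it about 79 mm to the pointer, released it and raised the arm clear. I handed the job in at about 10.4 s of robot time; `finish_job()` gave no verdict.

- **Pot:** the knob top measures (0.593, 0.076) against a ring centre of about (0.590, 0.0755), so it is roughly 3 mm off with 15 mm allowed. It looks upright in the last scene view.
- **Slider:** the white line measures 0.1 mm from the pointer's centreline in the last wrist view, with 6 mm allowed. My three earlier estimates of the travel differed by about 1.5 mm (79.7 to 81.2 mm).
- **Bystanders:** I judged them by eye only. All those in the last views stood where they were, though part of the area was hidden by the gripper.
- **Contact:** the wrist force was near zero at hand-in, and the fingers were about 13 cm above the slider's base.

No check failed. Red ring estimates from the three cameras spread by about 3 mm, and I used a value between them.

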